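Present the abrasive drum on its carrier

ROBOT

A 6-joint arm with a two-finger parallel gripper is mounted at the origin on the work surface. World frame = base frame: x ahead of the robot, y to its left, z up, the work surface at z = 0. Lengths are in m, angles in degrees, forces in N, time in s.
With the tool pointing down it reaches from about 0.4 to 0.825 m from the base axis. Payload 7 kg.
Tool frame: the origin (TCP) lies midway between the tips of the shut fingers; the grasp point (between the pads) lies 19 mm behind it; z points along the fingers, y is the direction in which the jaws open and shut (so a half turn about z gives the same grasp; the last joint's range is limited). The gripper opens to 88 mm and grips with 3 to 60 N. Pads are 19 mm wide; open, the fingers measure 130 mm over their backs; the gripper's body (78 mm by 193 mm) begins 47 mm behind the grasp point.
Start: joints at [86.179, 20.546, 0.682, 0, -70.136, -16.507], TCP at [0.235, 0.633, 0.227] pointing down, gripper open.
Joint ranges: [-176.03, 176.03], [-82.01, 121.73], [-58.28, 71.71], [-173.87, 95.51], [-174.79, -0.11], [-173.66, 173.66]. Speed limits (degrees/s): [136.94, 136.94, 172.46, 180, 180, 180].

INTERFACE

Orientations are given as a 3x3 rotation matrix whose columns are the frame's x, y, z axes.
In Python, from rig import robot gives the robot as it stands. Calls block until the motion is done:
- robot.goto(position, orientation): joint-space move of the TCP to a pose.
- robot.servo_line(position, ori=None, speed=0.15): straight line of the TCP; ori=None keeps the orientation; speed is the mean speed in m/s.
- robot.movej(angles): joint-space move.
- robot.move_gripper(opening): opening from 0.0 (shut) to 1.0 (fully open); the grip force is fixed at half the most; returns when the fingers have stopped.
- robot.dwell(seconds).
- robot.ik(position, orientation): joint angles nearest the present ones, or None.
- robot.grab_frame(name): name is "scene" or "side" or "wrist"; returns (picture, depth): 420x560x3 uint8, red, green, blue; 420x560 float32, m along the optical axis (not along the pixel's ray), 0 where there is no reading.
- robot.camera_info(name): a dict with "vfov" (degrees; the focal length in pixels is half the picture's height over the tangent of half this angle, whatever the lens; pixels are square), "cx", "cy" (the principal point, pixels), "view" (4x4, takes a point from world to camera coordinates); the wrist camera has in their place "T_tool_cam" (4x4, takes a point from camera to tool coordinates, whose origin is the TCP and whose axes are the flange's). Camera axes: x right, y down, z forward; pixel columns grow to the right and rows downward; lengths in m; the calibration is good to about 2 mm. A picture is of the moment at which its call begins: read the wrist's pose just before it. camera_info takes no time and is no camera call.
A pose or a line that the arm cannot do raises robot.Unreachable and nothing moves.
- robot.job_done(): hands the job in, once; it reports no verdict.
Readings, each from a call of its own:
- robot.read_t(): time.
- robot.read_qpos(): joint angles.
- robot.read_qvel(): joint speeds.
- robot.read_effort(): joint torques, N m.
- robot.read_position(): TCP position.
- robot.read_tcp_rot(): TCP orientation.
- robot.read_force(): force on the tool from outside, world axes, zero at the start.
- robot.read_ft_torque(): the same for the moment, N m.
- robot.read_grip_width(): opening from 0.0 (shut) to 1.0 (fully open).
Only numpy, scipy, OpenCV 4.12 (cv2) and the standard library are available. Lean on these libraries where they do the work, as an engineer would, in place of code of your own. Each camera call takes 0.05 s, during which the arm holds its last target.

TASK

Pluck the straight, flat-topped abrasive drum out of the pocket tray, stand it upright in the round cup of the steel carrier and let go of it. Then pick the carrier up by its upright wooden grip, keeping it level all the way, and finish holding it still and level in the air, its underside about 15 cm above the table, with the drum standing in the cup; do not put it down or let go. Leave the other two bits in their pockets, and do not disturb the polish bottle or the paper roll.

Things in the scene. Friction and masses are not known exactly. Their poses are not given: they have to be found in the camera images.
- drum: The wanted bit: a straight abrasive cylinder, 18 mm diameter, 30 mm tall, with a flat top, brownish like the other two, 25 g. Origin: centre of its underside; z up along its axis. It starts upright in any one of the three pockets, its lower 12 mm sunk in the pocket and 18 mm showing.
- cone: Another bit, to be left in its pocket: 18 mm diameter base, 34 mm tall, tapering above 12 mm to a 4 mm tip. Origin: centre of its underside.
- dome: Another bit, to be left in its pocket: 18 mm diameter, only 22 mm tall, with a round top. Origin: centre of its underside.
- pocket_tray: Fixed grey plastic block, 70 mm (its x) by 150 mm (its y) by 20 mm high, with a row of three round pockets, 21 mm wide and 12 mm deep, along its y axis at y = -46, 0 and +46 mm. Origin: centre of its underside. Closing the fingers along its x axis keeps them clear of the neighbouring bits.
- carrier: Loose shallow steel tray, 180 mm (its x) by 84 mm (its y), floor 4 mm thick, lip 11 mm high, about 0.28 kg, standing on the table at any yaw. In its middle stands the wooden grip: an upright plate 30 mm along x, 14 mm thick along y, its top 70 mm above the underside, on a 42 x 26 mm foot whose top is at 8 mm; pinch it across its thickness (along y). The only cup stands near the +x end. Origin: centre of the underside, below the grip; z up.
- cup (a point): Centre of the cup's inner floor, on the carrier at x = +60 mm, 5 mm above its underside. The cup is round, of white ceramic, fixed to the carrier: 28 mm inside, 34 mm outside, 12 mm deep inside (rim 17 mm above the carrier's underside).
- polish: Loose polish bottle with black cap, 30 mm diameter, 68 mm tall. Leave alone. Origin: centre of its underside.
- roll: Loose roll of white paper standing on end, 90 mm outside, 40 mm bore, 55 mm tall. Leave alone. Origin: centre of its underside.

How it is judged:
By the outcome, as a careful person would: the job done as asked, in the order asked, and still so for the second after the job is handed in, while the arm keeps its last pose, push and grip.
It also fails if it takes over 58 s, if anything falls off the work surface, if the arm or the gripper's body presses on something with over 40 N, if the wrist force passes 120 N, or if a joint passes its speed limit or range.

## Working session

There is one attempt and no reset: what is moved stays moved. The work goes in short steps, each a Python script; the robot and the scene stay as the last script left them, time stands still between calls to the robot, and variables do not carry over. Pictures are saved under pics/ and viewed, and the job is handed in when it is done.

```bash
ls; mkdir -p pics
python3 - <<'E'
from rig import robot
import numpy as np,cv2
np.set_printoptions(precision=4,suppress=True)
print(robot.read_t(),robot.read_position(),robot.read_tcp_rot())
for n in ["scene","side","wrist"]:
    im,d=robot.grab_frame(n); print(n,robot.camera_info(n))
    cv2.imwrite(f"pics/a_{n}.png",im[:,:,::-1]); np.save(f"pics/a_{n}.npy",d); print((d==0).mean(),d.min(),d.max())
E
```

```text
pics
0.0 [0.2344 0.6325 0.2256] [[ 0.9377 -0.3475 -0.0005]
 [-0.3475 -0.9377 -0.0016]
 [ 0.0001  0.0017 -1.    ]]
scene {'vfov': 46.43487016282633, 'cx': 281.4874203228414, 'cy': 200.2326926720762, 'view': array([[-0.4169,  0.909 , -0.0002,  0.2344],
       [ 0.472 ,  0.2163, -0.8547, -0.2619],
       [-0.7768, -0.3564, -0.5192,  1.4017],
       [ 0.    ,  0.    ,  0.    ,  1.    ]])}
0.0038945578231292517 0.0 3.280473
side {'vfov': 54.658311886464084, 'cx': 280.8118380722525, 'cy': 209.30960757383457, 'view': array([[ 0.9946, -0.1034,  0.0086, -0.5911],
       [-0.0556, -0.6006, -0.7976,  0.0856],
       [ 0.0876,  0.7928, -0.6032,  0.7293],
       [ 0.    ,  0.    ,  0.    ,  1.    ]])}
0.004047619047619047 0.0 3.1195223
wrist {'vfov': 61.97525422112762, 'cx': 276.5772955720627, 'cy': 213.8772926809618, 'T_tool_cam': array([[ 0.0009, -0.9669, -0.2551,  0.0683],
       [ 1.    ,  0.0006,  0.0012,  0.    ],
       [-0.001 , -0.2551,  0.9669, -0.1578],
       [ 0.    ,  0.    ,  0.    ,  1.    ]])}
0.003758503401360544 0.0 1.2336173
```

View pics/a_scene.png

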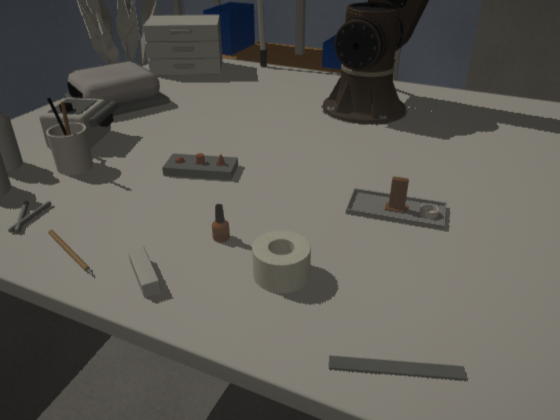

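View pics/a_side.png

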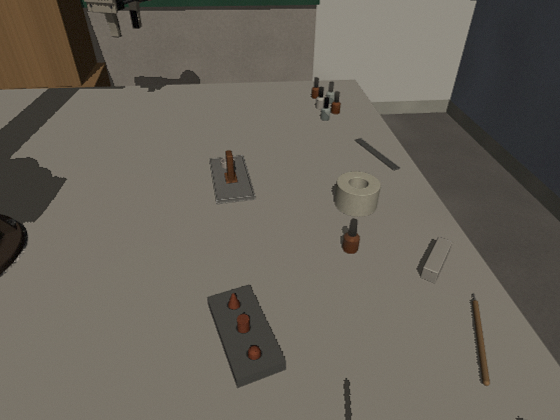

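View pics/a_wrist.png

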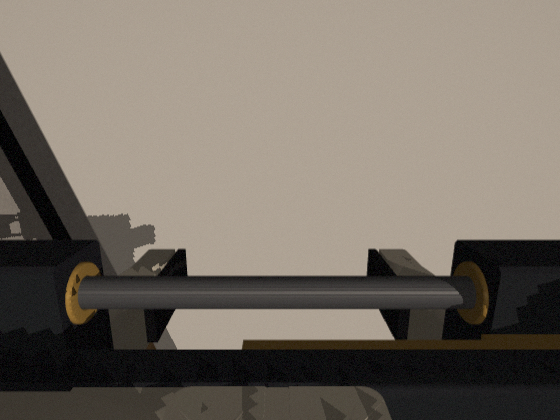

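The scene shows the tray at about (201,166). The drum is in the middle pocket at (200,158), with the cone at (221,158) and the dome at (179,160). The carrier is at (398,207): grip (398,193), cup (430,211). The side view agrees, with the drum at (244,323), the carrier at (231,178), the bottle at (351,236) and the roll at (357,193). Next I'll measure coarse positions.

```bash
cat > h.py <<'E'
from rig import robot
import numpy as np,cv2
np.set_printoptions(precision=4,suppress=True)
def K(i): 
    f=210/np.tan(np.radians(i['vfov']/2)); return f,i['cx'],i['cy']
def c2w(name,pos=None,R=None):
    i=robot.camera_info(name)
    if name=="wrist":
        T=np.eye(4);T[:3,:3]=R;T[:3,3]=pos; return i,T@np.array(i['T_tool_cam'])
    return i,np.linalg.inv(i['view'])
def plane(name,uv,z,pos=None,R=None):
    i,T=c2w(name,pos,R); f,cx,cy=K(i); uv=np.atleast_2d(np.asarray(uv,float))
    d=np.c_[(uv[:,0]-cx)/f,(uv[:,1]-cy)/f,np.ones(len(uv))]@T[:3,:3].T
    return T[:3,3]+d*((z-T[2,3])/d[:,2])[:,None]
def cloud(name,dep,pos=None,R=None):
    i,T=c2w(name,pos,R); f,cx,cy=K(i); v,u=np.mgrid[:420,:560]
    P=np.stack([(u-cx)/f*dep,(v-cy)/f*dep,dep],-1)@T[:3,:3].T+T[:3,3]; P[dep==0]=np.nan; return P
def proj(name,p,pos=None,R=None):
    i,T=c2w(name,pos,R); f,cx,cy=K(i); q=(np.atleast_2d(p)-T[:3,3])@T[:3,:3]
    return np.c_[q[:,0]/q[:,2]*f+cx,q[:,1]/q[:,2]*f+cy]
def down(yaw): # jaw (tool y) direction at yaw deg; tool z down
    a=np.radians(yaw); y=np.array([np.cos(a),np.sin(a),0]); z=np.array([0,0,-1.]); return np.c_[np.cross(y,z),y,z]
def shot(name,fn):
    pos,R=robot.read_position(),robot.read_tcp_rot(); im,d=robot.grab_frame(name)
    cv2.imwrite(f"pics/{fn}.png",im[:,:,::-1]); np.savez(f"pics/{fn}.npz",im=im,d=d,pos=pos,R=R); return im,d,pos,R
E
python3 - <<'E'
from h import *
for n,roi in [("side",(190,270,300,390)),("scene",(150,140,250,190))]:
    im=cv2.imread(f"pics/a_{n}.png"); d=np.load(f"pics/a_{n}.npy"); P=cloud(n,d)
    x0,y0,x1,y1=roi; 
    hsv=cv2.cvtColor(im,cv2.COLOR_BGR2HSV); m=((hsv[...,1]>110)&((hsv[...,0]<15)|(hsv[...,0]>170))).astype(np.uint8)
    k=np.zeros_like(m);k[y0:y1,x0:x1]=m[y0:y1,x0:x1]
    N,L,S,C=cv2.connectedComponentsWithStats(k)
    for j in range(1,N):
        if S[j,4]>20:
            q=P[L==j]; print(n,S[j],C[j],np.nanmedian(q,0),np.nanmax(q[:,2]))
print("table z", [np.nanmedian(cloud(n,np.load(f"pics/a_{n}.npy"))[230:260,100:200].reshape(-1,3),0) for n in ("side",)])
# tray top & carrier from cloud
for n in("side","scene"):
    P=cloud(n,np.load(f"pics/a_{n}.npy"))
    rois={"tray":((200,280,290,390) if n=="side" else (155,145,245,185)),"carr":((200,145,265,210) if n=="side" else (335,170,460,230))}
    for k,(x0,y0,x1,y1) in rois.items():
        q=P[y0:y1,x0:x1].reshape(-1,3); 
        lo,hi=((.014,.026) if k=="tray" else (.0025,.012)); s=q[(q[:,2]>lo)&(q[:,2]<hi)]
        print(n,k,len(s),cv2.minAreaRect((s[:,:2]*1000).astype(np.float32)),np.median(s,0))
        if k=="carr":
            g=q[q[:,2]>.06]; print("grip top",len(g),np.mean(g,0), q[:,2].max())
E
```

```text
side [228 293  12  17 131] [233.4427 302.1603] [ 0.5036 -0.1763  0.0268] 0.04396331493367073
side [237 314  13  19 211] [242.8768 323.0521] [ 0.5169 -0.2211  0.0366] 0.040266307271060675
side [248 345  13  15 157] [253.9682 352.3185] [ 0.5301 -0.264   0.0262] 0.03164096548226475
scene [196 154   8   4  21] [199.381  155.0952] [ 0.5175 -0.2165  0.0388] 0.04024342421853805
table z [array([0.3477, 0.0004, 0.0002])]
side tray 4048 ((516.2931518554688, -216.28704833984375), (70.6446762084961, 152.3471221923828), 16.84716033935547) [ 0.5177 -0.2311  0.0204]
side carr 1428 ((506.53741455078125, 240.64183044433594), (132.64625549316406, 274.1214599609375), 5.272617816925049) [0.5023 0.1921 0.0045]
grip top 68 [0.4995 0.2054 0.0675] nan
scene tray 1108 ((516.8531494140625, -215.770751953125), (74.99359130859375, 151.77064514160156), 16.580913543701172) [ 0.5258 -0.2089  0.0205]
scene carr 2215 ((443.0253601074219, 211.8290252685547), (231.8883514404297, 270.9190368652344), 20.3001766204834) [0.5062 0.2139 0.005 ]
grip top 127 [0.5034 0.2128 0.067 ] nan
```

The drum sits at (0.517,-0.217), and both views agree within about 1 mm, as does the tray centre. The tray's x axis is at +16.8°. On the way there I'll look at the carrier from the wrist camera.

Run:
```python
from h import *
for y in (0,16.8,196.8,180):
    print(y,robot.ik([.517,-.217,.12],down(y)),robot.ik([.5,.21,.2],down(y)))
R=down(0); R180=down(180)
robot.goto([.47 if R[0,0]>0 else .5,.23,.26],R)
im,d,pos,Rr=shot("wrist","b_wrist"); print(robot.read_t(),pos,Rr)
```

```text
0 None [ 43.4945   9.213  -18.3611   0.     -62.4259 136.5055]
16.8 [  -2.7658   15.2524  -22.0836    0.      -52.6639 -160.4342] [ 43.4945   9.213  -18.3611   0.     -62.4259 153.3055]
196.8 [ -2.7658  15.2524 -22.0836   0.     -52.6639  19.5658] [ 43.4945   9.213  -18.3611   0.     -62.4259 -26.6945]
180 [ -2.7658  15.2524 -22.0836   0.     -52.6639   2.7658] [ 43.4945   9.213  -18.3611   0.     -62.4259 -43.4945]
2.45 [0.4999 0.2303 0.2599] [[ 0.0001  1.     -0.    ]
 [ 1.     -0.0001  0.    ]
 [ 0.     -0.     -1.    ]]
```

View pics/b_wrist.png

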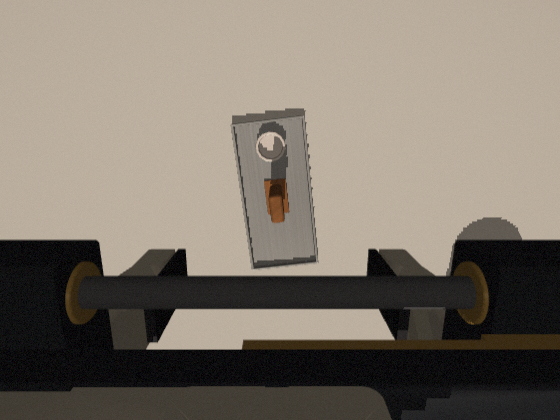

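The whole carrier is in view. The cup is at (271,146), the grip at (277,200) and the tray corners at about (233,122), (304,115), (317,262) and (253,268). I'll turn these into a pose.

Run:
```python
from h import *
z=np.load("pics/b_wrist.npz"); im,d,pos,R=[z[k] for k in("im","d","pos","R")]
P=cloud("wrist",d,pos,R)
sub=P[60:270,205:340].reshape(-1,3); print("table",np.nanmedian(P[60:100,100:450].reshape(-1,3),0))
for lo,hi in((.003,.03),(.008,.014)):
    s=sub[(sub[:,2]>lo)&(sub[:,2]<hi)]; print(len(s),cv2.minAreaRect((s[:,:2]*1000).astype(np.float32)))
g=sub[sub[:,2]>.064]; print("grip top",len(g),cv2.minAreaRect((g[:,:2]*1000).astype(np.float32)),np.median(g,0))
c=P[125:170,250:293].reshape(-1,3); s=c[(c[:,2]>.0145)&(c[:,2]<.021)]; print("rim",len(s),cv2.minEnclosingCircle((s[:,:2]*1000).astype(np.float32)),np.median(s,0))
# rgb: white ring
roi=im[125:170,250:293]; print(roi.min(2).max())
m=(roi.min(2)>150).astype(np.uint8); cs,_=cv2.findContours(m,cv2.RETR_EXTERNAL,cv2.CHAIN_APPROX_NONE)
cc=max(cs,key=cv2.contourArea); e=cv2.fitEllipse(cc); print(e, plane("wrist",np.array(e[0])+[250,125],.017,pos,R))
b=cv2.resize(im[90:290,190:350],None,fx=3.7,fy=3,interpolation=cv2.INTER_NEAREST); cv2.imwrite("pics/b2.png",b[:,:,::-1])
```

```text
table [ 0.4981  0.3437 -0.0005]
8396 ((499.5015563964844, 211.91641235351562), (84.06502532958984, 179.92843627929688), 6.743895530700684)
1282 ((499.5015563964844, 211.91641235351562), (84.06502532958984, 179.92843627929688), 6.743895530700684)
grip top 377 ((499.44256591796875, 212.32830810546875), (13.988092422485352, 29.72482681274414), 6.970454692840576) [0.4993 0.2128 0.0693]
rim 220 ((492.37298583984375, 271.57843017578125), 16.811519622802734) [0.4913 0.2716 0.0164]
192
((19.351497650146484, 21.282686233520508), (25.402435302734375, 27.422611236572266), 25.279726028442383) [[0.4917 0.2713 0.017 ]]
```

View pics/b2.png

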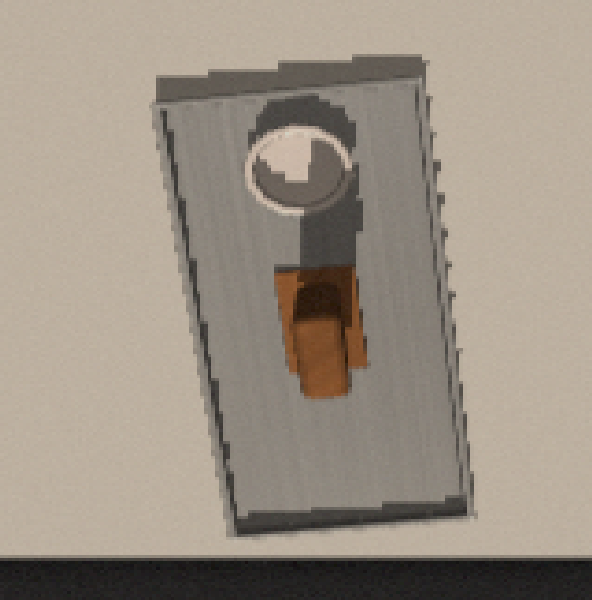

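The carrier fit matches the given sizes (84.1 × 179.9, grip 14.0 × 29.7). Its origin is (0.4995,0.2119) with the +x axis at 96.75°, and the cup at (0.4925,0.2715) agrees with the rim measured on its own. Next, the wrist look above the drum.

Run:
```python
from h import *
robot.goto([.517,-.217,.16],down(196.8))
im,d,pos,R=shot("wrist","c_wrist"); print(robot.read_t(),pos)
P=cloud("wrist",d,pos,R); q=P.reshape(-1,3)
hsv=cv2.cvtColor(im,cv2.COLOR_RGB2HSV); m=((hsv[...,1]>110)&((hsv[...,0]<12)|(hsv[...,0]>170))&(P[...,2]>.021)&(P[...,2]<.05)).astype(np.uint8)
N,L,S,C=cv2.connectedComponentsWithStats(m)
for j in range(1,N):
    if S[j,4]>40:
        p=P[L==j]; zm=np.nanpercentile(p[:,2],98); t=p[p[:,2]>zm-.003]; print(S[j],zm,cv2.minEnclosingCircle((t[:,:2]*1000).astype(np.float32)),len(t))
s=q[(q[:,2]>.017)&(q[:,2]<.023)&(abs(q[:,0]-.517)<.09)&(abs(q[:,1]+.217)<.1)]; print(cv2.minAreaRect((s[:,:2]*1000).astype(np.float32)))
```

```text
4.25 [ 0.5174 -0.2165  0.1602]
[268 140  20  21 329] 0.029783200046708452 ((529.434814453125, -260.5791015625), 6.742497444152832) 162
[267 194  22  25 418] 0.03877586211123688 ((516.3773803710938, -216.52064514160156), 8.985264778137207) 346
[268 244  19  20 256] 0.041269627628416836 ((503.538330078125, -173.17494201660156), 2.9351983070373535) 36
((517.0597534179688, -219.0111541748047), (70.1851577758789, 143.3451690673828), 16.921724319458008)
```

View pics/c_wrist.png

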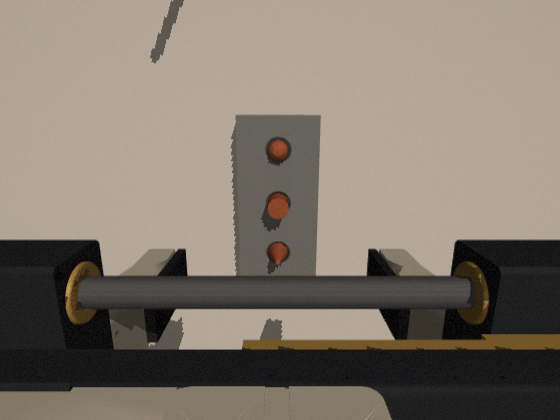

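From above, the dome is at (278,150), the drum at (278,206) and the cone at (278,252). The drum centre is (0.5164,-0.2165), with r = 8.99 mm and its top at 38 mm, so the identification holds. Now I'll grasp it.

Run:
```python
from h import *
robot.move_gripper(.5)
p=np.array([.5164,-.2165])
R=down(196.85)
robot.servo_line([*p,.0235],R,speed=.08)
print(robot.read_position(),robot.read_force())
robot.move_gripper(0.0)
print("w",robot.read_grip_width()*88,robot.read_position(),robot.read_force())
robot.servo_line([*p,.10],speed=.07)
print("w",robot.read_grip_width()*88,robot.read_position(),robot.read_force(),robot.read_t())
shot("side","d_side"); shot("wrist","d_wrist")
```

```text
[ 0.5167 -0.2165  0.0239] [-0.3523 -0.013  -0.5402]
w 15.950349952219732 [ 0.5164 -0.2165  0.0235] [-0.2897  0.0219  1.2032]
w 16.143093252728537 [ 0.516  -0.2164  0.0994] [-0.2395 -0.1856 -0.2144] 8.825
```

View pics/d_side.png

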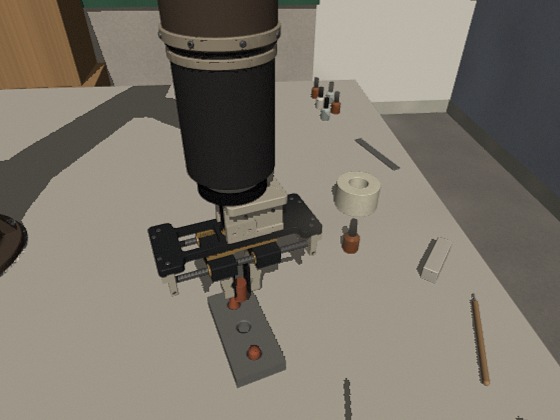

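View pics/d_wrist.png

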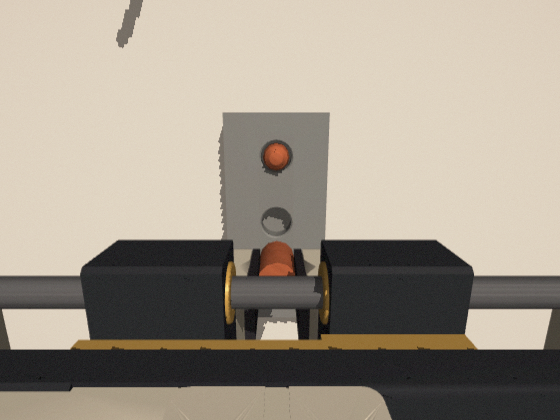

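The drum is in the jaws with its lower part showing below the tips (side image, (241,288)). The middle pocket at (244,328) is empty, and the dome and cone are in place. Next I'll move above the cup and check it is upright.

Run:
```python
from h import *
o=np.array([.4995,.2119]); a=np.radians(96.75); cup=o+.06*np.array([np.cos(a),np.sin(a)])
robot.servo_line([.5164,-.2165,.16],speed=.15)
R=down(186.75)
robot.goto([*cup,.13],R); robot.servo_line([*cup,.07],speed=.1)
print(robot.read_position(),robot.read_grip_width()*88,robot.read_t(),cup)
a,_,_,_=shot("side","e_side"); b,_,_,_=shot("scene","e_scene"); shot("wrist","e_wrist")
A=cv2.resize(a[120:220,190:290],(400,400),interpolation=2);B=cv2.resize(b[140:240,370:470],(400,400),interpolation=2)
cv2.imwrite("pics/e.png",np.hstack([A,B])[:,:,::-1])
```

```text
[0.4929 0.2716 0.0704] 15.824106379608835 12.0083 [0.4924 0.2715]
```

View pics/e.png

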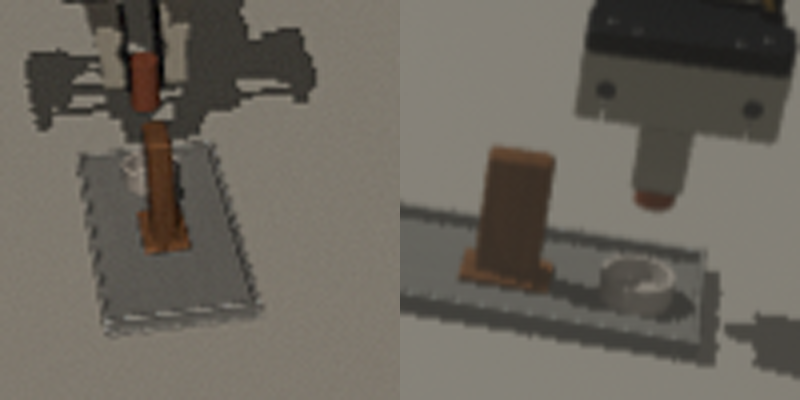

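View pics/e_wrist.png

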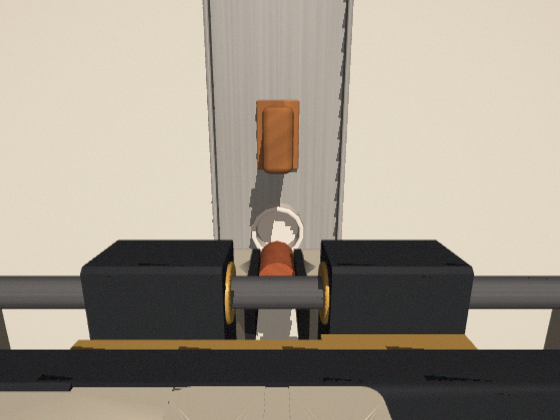

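The drum is vertical and lined up with the cup (wrist image: drum column 277, cup (277,231)). I'll lower it while watching the force.

Run:
```python
from h import *
o=np.array([.4995,.2119]); a=np.radians(96.75); cup=o+.06*np.array([np.cos(a),np.sin(a)])
robot.servo_line([*cup,.032],speed=.06); robot.dwell(.15)
f0=robot.read_force(); print(robot.read_position(),f0)
for z in (.027,.024,.0225,.0218,.0212,.0207,.0202):
    robot.servo_line([*cup,z],speed=.02); robot.dwell(.1); f=robot.read_force()-f0; print(z,robot.read_position(),f)
    if f[2]>1.0 or np.hypot(f[0],f[1])>3: break
print(robot.read_t(),robot.read_grip_width()*88)
b,_,_,_=shot("scene","f_scene"); a,_,_,_=shot("side","f_side")
A=cv2.resize(a[120:220,190:290],(400,400),interpolation=2);B=cv2.resize(b[140:240,370:470],(400,400),interpolation=2)
cv2.imwrite("pics/f.png",np.hstack([A,B])[:,:,::-1])
```

```text
[0.4927 0.2717 0.0324] [ 0.1838 -0.658  -0.1976]
0.027 [0.4925 0.2715 0.027 ] [-1.0547  0.4173  0.0173]
0.024 [0.4924 0.2715 0.024 ] [-0.8051  1.1677 -0.1429]
0.0225 [0.4924 0.2715 0.0225] [-0.202  -0.5299 -0.5069]
0.0218 [0.4925 0.2715 0.0218] [0.0844 0.7164 0.3869]
0.0212 [0.4924 0.2715 0.0212] [-0.9082 -0.441   0.6515]
0.0207 [0.4924 0.2715 0.0207] [-0.0879  0.7832 -0.5392]
0.0202 [0.4926 0.2715 0.0205] [-1.0038 -0.4035  4.7925]
15.7417 16.138655692238952
```

View pics/f.png

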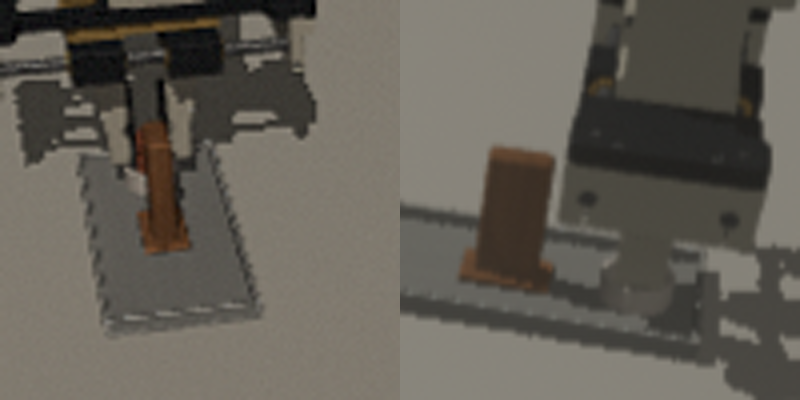

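Contact came at TCP z = 20.5 mm, exactly where the cup floor should put it, and the picture shows the fingers over the cup. I'll release and rise.

Run:
```python
from h import *
o=np.array([.4995,.2119]); a=np.radians(96.75); cup=o+.06*np.array([np.cos(a),np.sin(a)])
robot.move_gripper(.5)
robot.servo_line([*cup,.06],speed=.06)
# back off so that cup and grip are in the wrist view
robot.servo_line([*(o+.08*np.array([np.cos(a),np.sin(a)])),.15],speed=.15)
robot.dwell(.1)
im,d,pos,R=shot("wrist","g_wrist"); shot("side","g_side"); b,_,_,_=shot("scene","g_scene")
print(robot.read_t(),pos)
P=cloud("wrist",d,pos,R); s=P[:,:][(np.nan_to_num(P[...,2])>.0)&(abs(P[...,0]-.5)<.12)&(P[...,1]>.05)&(P[...,1]<.32)]
g=s[(s[:,2]>.064)&(s[:,2]<.074)]; print("grip",len(g),cv2.minAreaRect((g[:,:2]*1000).astype(np.float32)))
q=s[(np.hypot(*(s[:,:2]-cup).T)<.02)&(s[:,2]>.031)&(s[:,2]<.045)]; print("drum top",len(q),cv2.minEnclosingCircle((q[:,:2]*1000).astype(np.float32)),np.median(q,0),q[:,2].min(),q[:,2].max())
cv2.imwrite("pics/g.png",cv2.resize(b[140:240,370:470],(400,400),interpolation=2)[:,:,::-1])
```

```text
18.375 [0.4895 0.2906 0.1486]
grip 978 ((499.548828125, 211.12599182128906), (13.284334182739258, 29.582109451293945), 6.861318588256836)
drum top 399 ((492.1428527832031, 271.3536376953125), 9.0586576461792) [0.4924 0.2711 0.0345] 0.031017778968966625 0.0365024728613384
```

View pics/g_wrist.png

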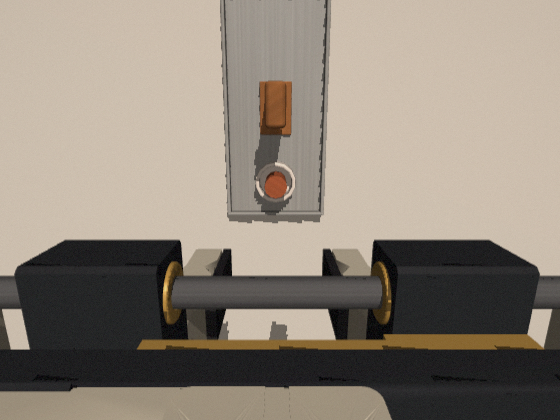

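View pics/g.png

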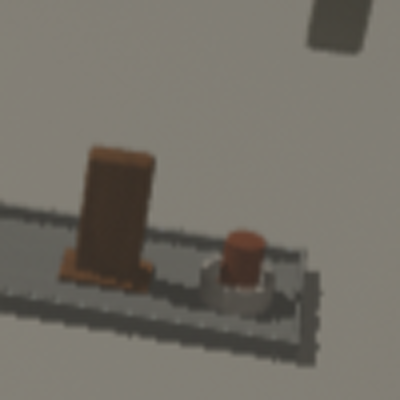

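The drum stands upright in the cup: (275,184) in the wrist image, top at 35 mm and level, centre within 0.5 mm of the cup's. The carrier has not moved. Next comes the grip.

Run:
```python
from h import *
a=np.radians(96.8); ax=np.array([np.cos(a),np.sin(a)]); o=np.array([.4995,.2117]); g=o+.002*ax; R=down(186.8)
robot.servo_line([*g,.15],R,speed=.12)
robot.servo_line([*g,.028],R,speed=.08); robot.dwell(.2)
print(robot.read_position(),robot.read_force(),robot.read_grip_width())
f0=robot.read_force()
robot.move_gripper(0.0); robot.dwell(.2)
print(robot.read_position(),robot.read_force()-f0,robot.read_grip_width()*88)
robot.servo_line([*g,.048],R,speed=.03); robot.dwell(.3)
print(robot.read_position(),robot.read_force()-f0,robot.read_ft_torque(),robot.read_grip_width()*88,robot.read_t())
sa,_,_,_=shot("side","h_side"); b,_,_,_=shot("scene","h_scene"); shot("wrist","h_wrist")
A=cv2.resize(sa[110:210,190:290],(400,400),interpolation=2);B=cv2.resize(b[130:230,350:450],(400,400),interpolation=2)
cv2.imwrite("pics/hh.png",np.hstack([A,B])[:,:,::-1])
```

```text
[0.4994 0.2138 0.0283] [0.1832 0.3918 0.1958] 0.49934715316798417
[0.4993 0.2137 0.028 ] [ 0.0005  0.0294 -0.8004] 13.550625745364615
[0.4992 0.2136 0.0478] [-0.6736  0.4361 -2.9438] [ 0.035  -0.0064 -0.029 ] 13.917042878156954 22.9667
```

View pics/hh.png

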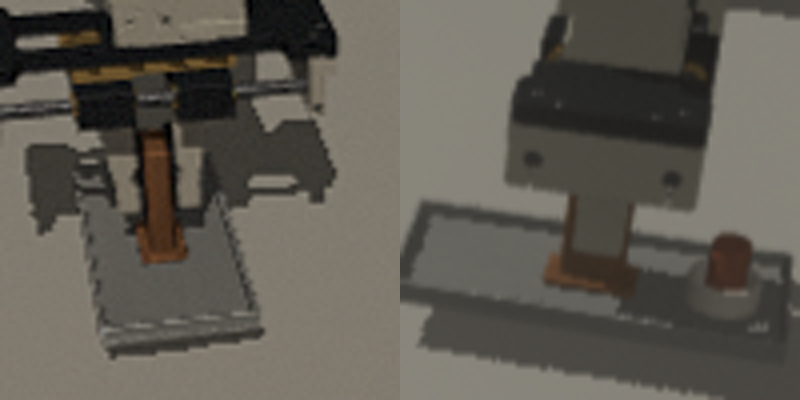

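View pics/h_wrist.png

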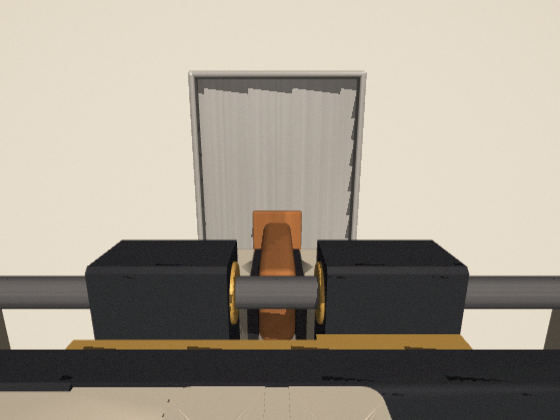

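The carrier is lifted 20 mm and the drum is still standing (it shows at (730,262) in the zoomed scene crop). The load of about 2.9 N matches 0.3 kg. I'll measure the tilt from a plane fit and then lift to the final height.

```bash
cat > tilt.py <<'E'
from h import *
def tilt(fn,zu):
    out=[]
    for cam in ("wrist","scene","side"):
        z=np.load(f"pics/{fn}_{cam}.npz"); P=cloud(cam,z['d'],z['pos'],z['R'])
        a=np.radians(96.8); ax=np.array([np.cos(a),np.sin(a)]); ay=np.array([-ax[1],ax[0]]); q=P.reshape(-1,3); r=q[:,:2]-[.4995,.2117]
        X,Y=r@ax,r@ay; m=(abs(X)<.085)&(abs(Y)<.035)&~((abs(X)<.03)&(abs(Y)<.03))&(np.hypot(X-.06,Y)>.021)&(abs(q[:,2]-zu-.004)<.008)
        A=np.c_[X,Y,np.ones(len(X))][m]; zz=q[m,2]
        for _ in range(3):
            c=np.linalg.lstsq(A,zz,rcond=None)[0]; k=abs(A@c-zz)<.002; A,zz=A[k],zz[k]
        print(cam,len(zz),"slope deg along x,y",np.degrees(c[:2]),"floor z",c[2],"Xrange",A[:,0].min() if len(zz) else 0,A[:,0].max())
        t=(np.hypot(X-.06,Y)<.015)&(abs(q[:,2]-zu-.035)<.006); 
        if t.sum()>5: print("  drum top",t.sum(),np.median(q[t],0),np.median(X[t]),np.median(Y[t]))
E
python3 - <<'E'
from tilt import *
tilt("h",.02)
a=np.radians(96.8); ax=np.array([np.cos(a),np.sin(a)]); g=np.array([.4995,.2117])+.002*ax; R=down(186.8)
robot.servo_line([*g,.178],R,speed=.06); robot.dwell(.5)
for c in("wrist","scene","side"): shot(c,"i_"+c)
print(robot.read_position(),robot.read_force(),robot.read_grip_width()*88,robot.read_t()); print(robot.read_tcp_rot())
tilt("i",.15)
E
```

```text
wrist 15896 slope deg along x,y [-0.0905  0.018 ] floor z 0.023415524316903785 Xrange -0.08499580787533202 -0.00454561771581398
scene 710 slope deg along x,y [-0.014  -0.0206] floor z 0.02415968771924107 Xrange -0.08497055534742068 0.08491861555358099
  drum top 63 [0.4955 0.2718 0.0541] 0.0604507380408813 -0.0032307906967093468
side 541 slope deg along x,y [-0.038  -0.0283] floor z 0.023898076723746647 Xrange -0.07815334310308374 0.0835671002290563
[0.4993 0.2137 0.178 ] [ 0.3962 -0.0063 -3.1495] 13.97366353554039 26.0833
[[ 0.1184 -0.993   0.    ]
 [-0.993  -0.1184 -0.    ]
 [ 0.     -0.     -1.    ]]
wrist 15891 slope deg along x,y [-0.1119 -0.0288] floor z 0.15348744733578873 Xrange -0.08499898012066091 -0.004496113604603905
scene 578 slope deg along x,y [-0.1017 -0.0201] floor z 0.1541864246049038 Xrange -0.08493200061926645 0.08491401718073242
  drum top 73 [0.4968 0.272  0.1843] 0.060338904953043296 -0.004103777900261775
side 545 slope deg along x,y [-0.0906  0.0292] floor z 0.1540657909345555 Xrange -0.07692367629821105 0.08478555900573645
```

View pics/i_scene.png

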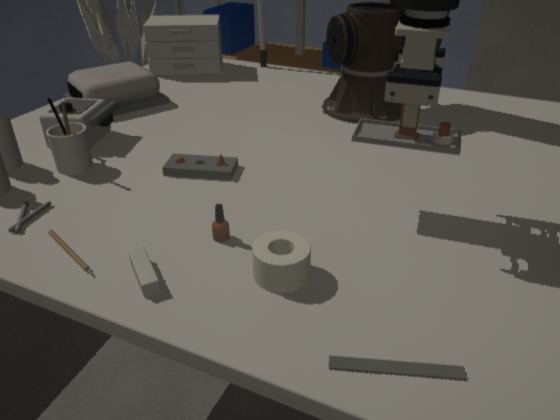

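View pics/i_side.png

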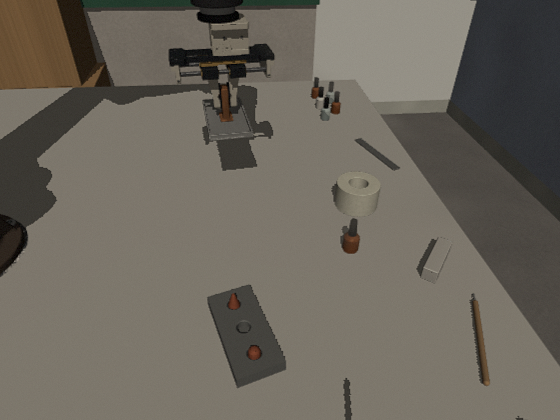

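The carrier hangs level at (407,135) with the drum standing in the cup at (445,131). The cone, dome, bottle and roll are where they started. I'll do a last stillness check and hand in.

Run:
```python
from h import *
robot.dwell(.5); print(robot.read_qvel(),robot.read_position(),robot.read_grip_width()*88,robot.read_t())
print(robot.job_done())
```

```text
[-0.0008  0.0194  0.0655  0.0411 -0.0094  0.0537] [0.4993 0.2137 0.178 ] 14.221937165308121 26.5833
the job is handed in; nothing more can be done
None
```

The job is handed in at 26.6 s of the 58 s allowed. I plucked the drum from the middle pocket, stood it upright in the cup and released it. I then lifted the carrier by its wooden grip and am holding it in the air.

- **Height and level:** the underside is about 15.0 cm above the table. The tilt is about 0.1°, the same in all three cameras.
- **Drum:** it is standing in the cup, with its top 34 mm above the carrier's underside in the last view. The view from above just after release gave about 35 mm, as expected.
- **Stillness and grip:** joint speeds were under 0.1°/s, and the jaws were holding the grip at about 14 mm.
- **Everything else:** the last pictures show the cone and dome in their pockets, and the polish bottle and roll where they started.

One reading disagreed: the gripper width read 16 mm on the 18 mm drum. The drum stayed upright and secure in the pictures, so I took this as pad give or reading scale.

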